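# Mount the blue dosing unit on the titrator

## Robot

A 6-joint arm with a two-finger parallel gripper is mounted at the origin on the work surface. World frame = base frame: x ahead of the robot, y to its left, z up, the work surface at z = 0. Lengths are in m, angles in rad, forces in N, time in s.
With the tool pointing down it reaches from about 0.275 to 0.75 m from the base axis. Payload 10.2 kg.
Tool frame: the origin (TCP) lies midway between the tips of the shut fingers; the grasp point (between the pads) lies 19 mm behind it (env.hold_point_z is the distance from the TCP to the grasp point, in m); z points along the fingers, y is the line along which they close (so a half turn about z gives the same grasp; the last joint's range is limited). The gripper opens to 85 mm and grips with 20 to 120 N. Pads are 22 mm wide; open, the fingers measure 114 mm over their backs; the gripper's body (76 mm by 85 mm) begins 54 mm behind the grasp point. The pads swing forward as they close: fully open they stand 13 mm farther back than shut.
Start: joints at [-1.549, 0.313, 1.498, -0, 1.331, -0.223], TCP at [0.127, -0.509, 0.231] pointing down, gripper open.
Joint ranges: [-2.94, 2.94], [-0.97, 2.17], [0.19, 2.56], [-1.23, 4.37], [0.02, 3.11], [-2.88, 2.88]. Speed limits (rad/s): [2.39, 2.39, 3.01, 3.14, 3.14, 3.14].

## Interface

Orientations are given as a unit quaternion [x, y, z, w].
In Python, from bench import env, kinematics, monitor, eyes, job gives the robot as it stands. The module is installed in compiled form; this text tells all that it offers. Calls block until the motion is done:
- env.reach(position, orientation): joint-space move of the TCP to a pose.
- env.movel(position, velocity=0.15, frame=None, guard=None): straight line of the TCP; frame=None keeps the orientation; velocity is the mean speed in m/s. With guard (N) it stops when the force on the tool has changed by that much, and returns True; else False.
- env.set_joints(angles): joint-space move.
- env.release() and env.close_gripper(effort=None): open the fingers fully, or close them until they stop; effort is the grip in N (None keeps the last).
- env.hold(seconds).
- kinematics.ik(position, orientation): joint angles nearest the present ones, or None.
- monitor.sense(): the state.
- eyes.grab_frame(name): name is "side" or "top"; returns a dict with "frame" (420x560x3 uint8, red, green, blue), "mtx" (3x3 intrinsics, pixels), "k1" (the pictures are not rectified: a ray, as slopes to the right and down, at radius r is drawn at 1 + k1 r^2 times it, then the intrinsics apply), "view" (4x4, takes a point from world to camera coordinates). Camera axes: x right, y down, z forward; pixel columns grow to the right and rows downward; lengths in m; the calibration is good to about 2 mm. A picture is of the moment at which its call begins. There is no depth.
A pose or a line that the arm cannot do raises env.MotionError and nothing moves.
- job.hand_in(): hands the job in; it is judged then, once.
The state is a dict: "clock": time; "joints": joint angles; "qvel": joint speeds; "joint_efforts": joint torques, N m; "position": TCP position; "ee_rot": TCP orientation; "contact_force": force on the tool from outside, world axes, zero at the start; "ft_torque": the same for the moment, N m; "finger_gap": opening from 0.0 (shut) to 1.0 (fully open); "gripper_force": force on a finger pad.
Only numpy, scipy, OpenCV 4.12 (cv2) and the standard library are available. Lean on these libraries where they do the work, as an engineer would, in place of code of your own. Each camera call takes 0.05 s, during which the arm holds its last target. There are 200 camera calls.

## Task

Mount the blue-footed dosing unit on the titrator: its red dot facing the same way as the screen, feel for the two brass-headed pegs and lower the keyhole openings under its foot over them until the foot lies flush on the steel peg plate, then slide it back, away from the screen side, to the stop so that the pegs lock it, and let go. Keep the unit upright, and leave the orange unit and the other loose things where they stand.

Things in the scene. Friction and masses are not known exactly. Their poses are not given: they have to be found in the camera images.
- blue_unit_center (a point): Loose dosing unit with a BLUE foot, upright, about 0.4 kg, 100 mm tall; the point is on its axis, 50 mm above its underside. Own axes: z up, -x its front (red dot on top, white tab on the foot), at the start within 0.5 rad of facing the robot. Foot 72 (x) x 84 (y) x 20 mm, above it a grey barrel, 46 mm diameter. It stands in one of two places, the orange unit in the other.
- blue_unit_head (a point): Centre of the blue unit's white flat-sided grip head, 52 (x) x 36 (y) x 32 mm, its top 100 mm above the unit's underside; the point is 84 mm above the underside. Grip it across the 36 mm.
- blue_unit_openings (a point): In the plane of the blue unit's underside, 8 mm to +x of its axis, midway between its two keyholes (22 mm to +y and -y of here), cut in a 5 mm plate. Each has an opening 20 mm (x) x 18 mm (y), centred at the x of this point, and from its -x side a slot 11 mm wide, whose end is 18 mm to -x of this point. 9 mm of free space above the plate takes the peg heads.
- orange_unit_center (a point): Identical dosing unit with an ORANGE foot, loose, to be left alone; the point is on its axis, 50 mm above its underside.
- titrator: Cream titrator box 280 (x) x 320 (y) x 80 mm, fixed; origin at the centre of its underside; z up, -x the screen side (front), +x its back. The dock is on the deck at its right (-y): a steel peg plate 104 x 104 x 6 mm with two pegs side by side, 44 mm apart along y. A console with the screen, 70 mm higher than the deck (with a cell on top: 126 mm), fills the left half from y = +20 mm.
- dock_mark (a point): Fixed on the titrator (its axes), in the plane of the peg plate's top, 86 mm above the table. Peg shanks 7 mm, brass heads 15 mm in diameter, 7.5 to 11.5 mm above the plate. The middle between the pegs is at x = 0 of this point, but at an unreported y from -14 to +14 mm: the plate is clamped anywhere on a cross-slide along y (it does not move); find it by touch or sight.
- dock_locked (a point): Fixed on the titrator: 6.5 mm to +x of and 50 mm above dock_mark. Where the blue unit's centre point is when flush, slid to the stop and locked, apart from the same unreported y of -14 to +14 mm. It has to be lowered about 14.5 mm to -x of here, axes parallel to the titrator's; while it rests on the peg heads it is 11.5 mm higher than when flush.
- amber_bottle: Loose brown bottle, 68 mm in diameter, 160 mm tall, origin at its underside; leave alone.
- red_cap_bottle: Loose clear jar with a red cap, 72 mm in diameter, 130 mm tall, origin at its underside; leave alone.
- beaker: Loose glass beaker, 70 mm in diameter, 85 mm tall, origin at its underside; leave alone.
- jar: Loose white jar with a blue cap, 56 mm in diameter, 70 mm tall, origin at its underside; leave alone.
- spatula: Loose spatula lying flat, 180 mm long; leave alone.
Mind the look-alikes: they are no part of the job. Leave any pink look-alike of the part that bears blue_unit_center alone.

How it is judged:
By the outcome, as a careful person would: the job done as asked, in the order asked, and still so for the second after the job is handed in, with the robot touching nothing.
It also fails if it takes over 67 s, if anything falls off the work surface, if the arm or the gripper's body presses on something with over 40 N, if the wrist force passes 120 N, or if a joint passes its speed limit or range.

## Working session

There is one attempt and no reset: what is moved stays moved. The work goes in short steps, each a Python script; the robot and the scene stay as the last script left them, time stands still between calls to the robot, and variables do not carry over. Pictures are saved under pics/ and viewed, at most 10 in all, crops included, and the job is handed in when it is done.

```bash
mkdir -p pics
cat > h.py <<'E'
import numpy as np, cv2
from bench import env, kinematics, monitor, eyes, job
def save(cam,name):
    d=eyes.grab_frame(cam); cv2.imwrite('pics/'+name+'.png',d['frame'][:,:,::-1]); np.savez('pics/'+name+'.npz',**{k:np.array(v) for k,v in d.items()}); return d
def ray(d,u,v):
    K=np.array(d['mtx']);k1=float(d['k1']);V=np.array(d['view'])
    a=np.array([(u-K[0,2])/K[0,0],(v-K[1,2])/K[1,1]]);b=a.copy()
    for _ in range(30): b=a/(1+k1*(b@b))
    R=V[:3,:3];return -R.T@V[:3,3], R.T@np.array([b[0],b[1],1])
def pz(d,u,v,z):
    o,r=ray(d,u,v); return o+r*(z-o[2])/r[2]
def proj(d,p):
    K=np.array(d['mtx']);V=np.array(d['view']);c=V[:3,:3]@p+V[:3,3];b=c[:2]/c[2];b=b*(1+float(d['k1'])*(b@b))
    return np.array([K[0,0]*b[0]+K[0,2],K[1,1]*b[1]+K[1,2]])
def load(n): return dict(np.load('pics/'+n+'.npz'))
E
python3 - <<'E'
from h import *
for c in('side','top'):
    d=save(c,c+'0'); o,r=ray(d,280,210); print(c,o,r,d['mtx'][0],d['k1'])
s=monitor.sense(); print(s['clock'],s['ee_rot'],s['contact_force'])
E
```

```text
side [-0.23612343  0.63248164  1.16288356] [ 0.53160401 -0.48570414 -0.69400192] [522.54862485   0.         286.39190406] 0.030076962112430803
top [ 0.50862745 -0.10683517  0.98561399] [ 0.07300057 -0.02283863 -0.997212  ] [405.94640292   0.         274.68957277] 0.007060014072026147
0.1 [ 9.92521304e-01  1.22070105e-01  7.55973224e-05 -5.87522908e-04] [-0.48430572 -0.08505258 -0.35178985]
```

View pics/top0.png

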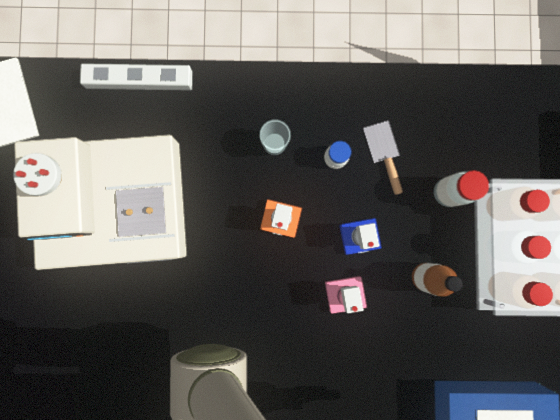

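View pics/side0.png

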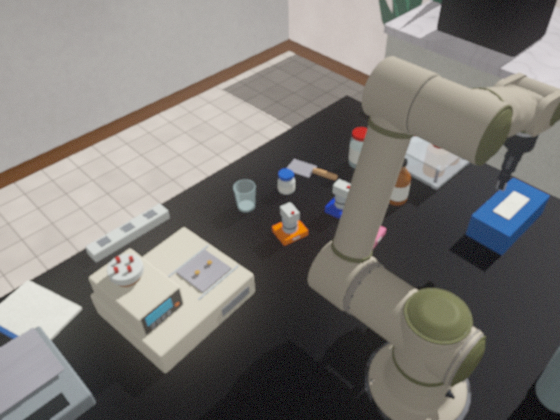

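The candidates in the top view are orange at (282,217), blue at (361,237) and pink at (347,296). The blue-footed one at (361,237) fits the description. The dock pegs are near (128,212) and (149,211). I'll enlarge both to confirm.

Run:
```python
from h import *
im=cv2.imread('pics/top0.png')
a=cv2.resize(im[210:265,330:395],(390*1,330),interpolation=cv2.INTER_CUBIC)   # x6
b=cv2.resize(im[130:275,10:195],(740,580),interpolation=cv2.INTER_CUBIC) # x4
cv2.imwrite('pics/c1.png',a);cv2.imwrite('pics/c2.png',b)
```

```text
(no output)
```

View pics/c1.png

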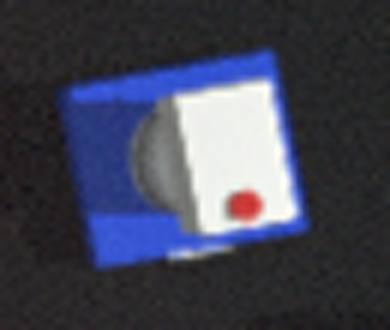

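View pics/c2.png

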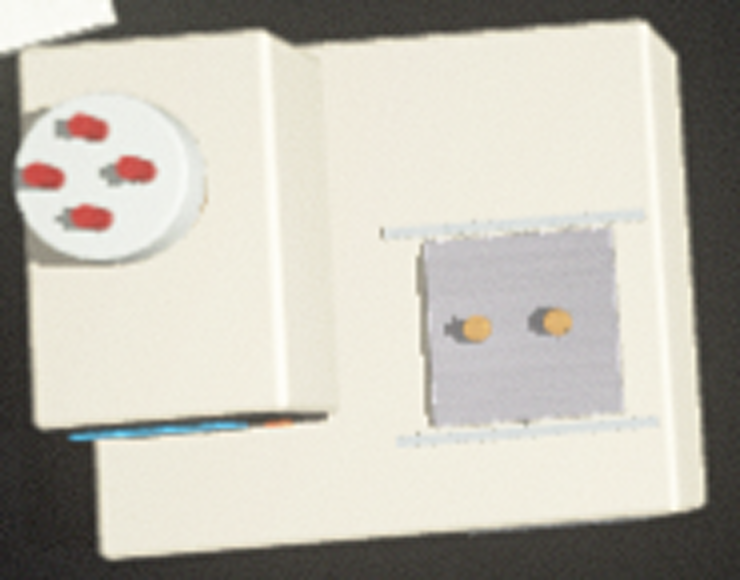

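Confirmed: the crop shows the blue-footed unit, with its red dot and white tab at the bottom (towards the robot). The dock crop shows two brass pegs at crop (477,328) and (558,322). Next I'll compute poses from the calibration.

Run:
```python
from h import *
d=load('top0')
A=lambda u,v,z:pz(d,(u+.5)/6-.5+330,(v+.5)/6-.5+210,z)[:2]
B=lambda u,v,z:pz(d,(u+.5)/4-.5+10,(v+.5)/4-.5+130,z)[:2]
ang=lambda v:np.arctan2(v[1],v[0])
c=np.array([A(*p,.02) for p in((65,90),(272,52),(308,230),(98,268))])
print('foot',c,c.mean(0),[np.linalg.norm(c[i]-c[i-1]) for i in range(4)])
print('yaw',ang(c[0]-c[3]),ang(c[1]-c[2]),ang(c[0]-c[1])-np.pi/2,ang(c[3]-c[2])-np.pi/2)
h=np.array([A(*p,.1) for p in((176,94),(270,80),(301,220),(200,233))]);print('head',h.mean(0),ang(h[0]-h[3]),ang(h[1]-h[2]),[np.linalg.norm(h[i]-h[i-1]) for i in range(4)])
P=[B(477,328,.0975),B(558,322,.0975)];print('pegs',P,np.mean(P,0),np.linalg.norm(P[0]-P[1]),ang(P[0]-P[1])-np.pi/2)
q=np.array([B(*p,.086) for p in((425,242),(612,230),(622,410),(432,425))]);print('plate',q.mean(0),[np.linalg.norm(q[i]-q[i-1]) for i in range(4)],ang(q[0]-q[3]),ang(q[1]-q[2]),ang(q[0]-q[1])-np.pi/2,ang(q[3]-q[2])-np.pi/2)
e=np.array([B(108,557,.08),B(678,512,.08),B(645,22,.08)]);print('deck',e,[np.linalg.norm(e[0]-e[1]),np.linalg.norm(e[1]-e[2])],ang(e[0]-e[1])-np.pi/2,ang(e[2]-e[1]))
# refine by colour: peg heads
im=d['frame'].astype(int);m=(im[...,0]-im[...,2]>60)&(im[...,0]>150);m[:,200:]=0;m[:195]=0;m[:,:115]=0;m[225:]=0
n,l,s,ct=cv2.connectedComponentsWithStats(m.astype(np.uint8));print(s,ct)
```

```text
foot [[ 0.54604307 -0.27328246]
 [ 0.56204459 -0.355741  ]
 [ 0.49159545 -0.36964363]
 [ 0.47576775 -0.28634435]] [ 0.51886272 -0.32125286] [np.float64(0.07147890713215892), np.float64(0.08399678524267644), np.float64(0.07180782938750294), np.float64(0.08478965535807804)]
yaw 0.1837703269657504 0.19483918221328078 0.19167301315324536 0.1877716507187872
head [ 0.51935573 -0.32206158] 0.16864194277827108 0.2135084544794892 [np.float64(0.0511219983329063), np.float64(0.034775341346340916), np.float64(0.051964353744807894), np.float64(0.03712218796742904)]
pegs [array([0.56646834, 0.20271707]), array([0.57023326, 0.15882025])] [0.5683508  0.18076866] 0.044057976235981476 0.08555799849243217
plate [0.56836195 0.18152741] [np.float64(0.10149136679391224), np.float64(0.10333642029857795), np.float64(0.10017242046501325), np.float64(0.10435559046576401)] 0.07209972109379012 0.0821306643192067 0.07665608243300848 0.08929967065742428
deck [[0.43932566 0.4061808 ]
 [0.46676114 0.0948124 ]
 [0.74150021 0.12012824]] [np.float64(0.31257476370805937), np.float64(0.2759029751187248)] 0.08788563186168119 0.0918855379861759
[[     0      0    560    420 235132]
 [   146    207      7      7     35]
 [   126    209      7      6     33]] [[279.54058146 209.49960873]
 [149.         210.17142857]
 [128.75757576 211.57575758]]
```

```bash
cat >> h.py <<'E'
def Q(y): return [np.cos(y/2),np.sin(y/2),0.,0.]
def st(t=''):
    s=monitor.sense(); print(t,'t',round(s['clock'],2),'p',np.round(s['position'],4),'F',np.round(s['contact_force'],1),'M',np.round(s['ft_torque'],2),'gap',round(s['finger_gap'],3),'gf',np.round(s['gripper_force'],1)); return s
E
python3 - <<'E'
from h import *
print(kinematics.ik([.519,-.3215,.15],Q(.19)),kinematics.ik([.568,.181,.25],Q(.086)))
env.reach([.519,-.3215,.15],Q(.19)); st()
print(env.movel([.519,-.3215,.069],velocity=.1,guard=6)); st()
env.close_gripper(60); st()
E
```

```text
[-7.46273582e-01  5.67874034e-01  1.33377623e+00 -4.44089210e-16
  1.23994239e+00  6.34522745e-01] [ 1.12141737e-01  4.61223259e-01  1.23658844e+00 -4.44089210e-16
  1.44378095e+00  1.59693806e+00]
 t 1.73 p [ 0.5185 -0.3224  0.1502] F [-0.5  0.8  1.5] M [ 0.01  0.04 -0.04] gap 1.001 gf 0.0
False
 t 2.68 p [ 0.5193 -0.3218  0.0697] F [0.3 0.6 0.4] M [0.01 0.05 0.  ] gap 0.999 gf 0.0
 t 3.19 p [ 0.5192 -0.3218  0.0694] F [ 1.1 -1.1  2.8] M [-0.08  0.02  0.  ] gap 0.412 gf 61.2
```

Run:
```python
from h import *
env.movel([.519,-.3215,.25],velocity=.2); st()
env.reach([.5604,.1801,.25],Q(.086)); st()
env.movel([.5604,.1801,.190],velocity=.1,frame=Q(.086)); env.hold(.3); st()
a=save('side','side1')['frame'];b=save('top','top1')['frame']
# side crop x4 about dock ; top crop x4
d=load('side1');u,v=proj(d,np.array([.56,.18,.11])).astype(int);print(u,v)
A=cv2.resize(a[v-50:v+50,u-48:u+52],(400,400),interpolation=cv2.INTER_CUBIC)
B=cv2.resize(b[160:260,90:190],(400,400),interpolation=cv2.INTER_CUBIC)
cv2.imwrite('pics/c3.png',np.hstack([A,B])[:,:,::-1])
```

```text
t 4.25 p [ 0.5186 -0.3211  0.2484] F [ 0.5  0.2 -4.7] M [ 0.02 -0.   -0.  ] gap 0.418 gf 60.5
 t 6.08 p [0.5607 0.1792 0.2499] F [-0.6 -0.4 -4.8] M [ 0.03  0.   -0.03] gap 0.416 gf 60.5
 t 7.12 p [0.5605 0.1801 0.1904] F [ 0.8  0.3 -4.5] M [ 0.03  0.01 -0.  ] gap 0.412 gf 60.4
204 265
```

View pics/c3.png

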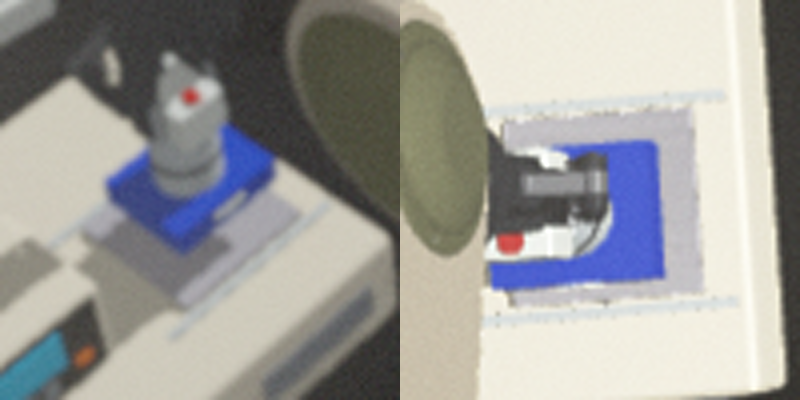

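The picture shows the unit upright in the gripper above the plate, with the red dot towards the screen side. The foot's right edge runs from (657,142) to (664,277) in the crop. I'll use it to check the offset from the pegs.

Run:
```python
from h import *
d=load('top1')
B=lambda u,v,z:pz(d,(u-400+.5)/4-.5+90,(v+.5)/4-.5+160,z)[:2]
f=lambda a,b:np.arctan2(*(a-b)[::-1])
p1,p2,p3=B(657,141,.141),B(665,278,.141),B(492,289,.141)
print(p1,p2,np.linalg.norm(p1-p2),f(p1,p2),f(p3,p2)-np.pi/2)
y=.086;R=np.array([[np.cos(y),-np.sin(y)],[np.sin(y),np.cos(y)]])
print('centre',(p1+p2)/2+R@[0,.042],'want .5604 .1801')
```

```text
[0.59916478 0.13688949] [0.52790227 0.13072313] 0.07152880002361227 0.08631524452825988 0.07409314158790448
centre [0.55992597 0.17565109] want .5604 .1801
```

```bash
cat > ins.py <<'E'
from h import *
y=.086;R=np.array([[np.cos(y),-np.sin(y)],[np.sin(y),np.cos(y)]]);base=np.array([.5604,.1801])
for o in [(0,0),(0,-1.5),(0,1.5),(2,0),(-2,0),(2,-1.5),(-2,-1.5),(2,1.5),(-2,1.5),(0,-3),(0,3)]:
    p=base+R@np.array(o)/1000
    if o!=(0,0): env.movel([*p,.171],velocity=.06,frame=Q(y))
    else: env.movel([*p,.173],velocity=.06,frame=Q(y))
    g=env.movel([*p,.1515],velocity=.025,guard=6); s=st(str(o)+str(g))
    if s['position'][2]<.158: print('IN');break
E
python3 ins.py
```

```text
(0, 0)True t 8.33 p [0.5603 0.18   0.1554] F [-0.  -1.2  4.4] M [0.27 0.08 0.05] gap 0.416 gf 61.5
IN
```

Run:
```python
from h import *
s=monitor.sense();y=.086;u=np.array([np.cos(y),np.sin(y)])
p0=np.array([.5604,.1801])
g=env.movel([*(p0+u*.020),.1553],velocity=.02,frame=Q(y),guard=15); s=st('slide '+str(g))
print((s['position'][:2]-p0)@u*1000)
a=eyes.grab_frame('side')['frame'];b=save('top','top2')['frame']
A=cv2.resize(a[215:315,156:256],(400,400),interpolation=cv2.INTER_CUBIC)
B=cv2.resize(b[160:260,90:190],(400,400),interpolation=cv2.INTER_CUBIC)
cv2.imwrite('pics/c4.png',np.hstack([A,B])[:,:,::-1])
```

```text
slide True t 9.17 p [0.5757 0.1809 0.1556] F [-2.8 -0.2  4.8] M [-0.01  0.66  0.06] gap 0.409 gf 61.8
15.350973175622805
```

View pics/c4.png

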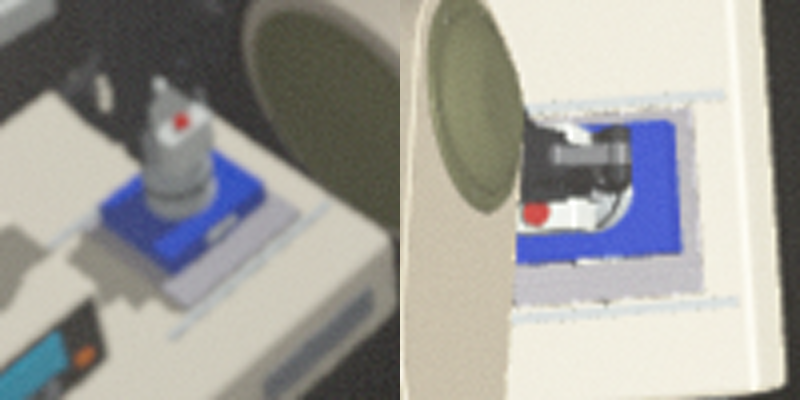

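The unit is flush and slid back about 15 mm, with its right edge from (676,121) to (682,254) in the crop. I'll push once more to confirm the stop, then release.

Run:
```python
from h import *
y=.086;u=np.array([np.cos(y),np.sin(y)]);p0=np.array([.5604,.1801])
q=monitor.sense()['position'][:2]
g=env.movel([*(q+u*.006),.1553],velocity=.02,frame=Q(y),guard=20); s=st('push '+str(g))
print((s['position'][:2]-p0)@u*1000)
if g:
    q=s['position']; env.movel([*q[:2],.1556],velocity=.02); env.hold(.2); st('relax')
```

```text
push False t 9.72 p [0.5804 0.1809 0.1565] F [-14.3  -5.3  15.4] M [-0.88  2.69  0.06] gap 0.41 gf 63.5
19.985565911125676
```

Run:
```python
from h import *
y=.086;u=np.array([np.cos(y),np.sin(y)]);p0=np.array([.5604,.1801])
env.movel([*(p0+u*.0165),.1555],velocity=.03,frame=Q(y)); env.hold(.2); s=st('back')
b=save('top','top3')['frame'];a=eyes.grab_frame('side')['frame']
A=cv2.resize(a[215:315,156:256],(400,400),interpolation=cv2.INTER_CUBIC)
B=cv2.resize(b[160:260,90:190],(400,400),interpolation=cv2.INTER_CUBIC)
cv2.imwrite('pics/c5.png',np.hstack([A,B])[:,:,::-1])
```

```text
back t 10.22 p [0.5775 0.1815 0.1561] F [-0.4 -2.7  5.5] M [-0.33 -0.15 -0.12] gap 0.415 gf 62.3
```

View pics/c5.png

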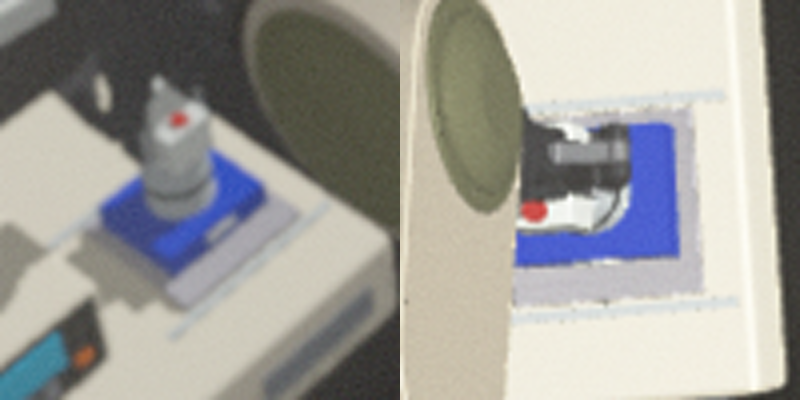

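```bash
cat >> h.py <<'E'
def footx(d,z=.106):
    im=d['frame'].astype(float); y=.086;u=np.array([np.cos(y),np.sin(y)]);mid=np.array([.5684,.1808]);r=[]
    for c in range(150,157):   # columns right of the head
        b=im[:,c,2]-im[:,c,0]; rows=np.where(b[170:245]>60)[0]+170
        lo,hi=rows[0],rows[-1]; f=lambda i,j:(i+(60-b[i])/(b[j]-b[i])*(j-i))
        A=pz(d,c,f(lo-1,lo),z)[:2];B=pz(d,c,f(hi,hi+1),z)[:2]
        r.append([((A-mid)@u)*1000,((B-mid)@u)*1000])
    r=np.median(r,0);print('back,front,centre-from-pegs mm',r,r.mean(),'width',r[0]-r[1]);return r
E
python3 - <<'E'
from h import *
footx(load('top1'),.141);footx(load('top2'));footx(load('top3'))
E
```

```text
Traceback (most recent call last):
  File "h.py", line 23, in footx
    lo,hi=rows[0],rows[-1]; f=lambda i,j:(i+(60-b[i])/(b[j]-b[i])*(j-i))
          ~~~~^^^
IndexError: index 0 is out of bounds for axis 0 with size 0
```

Run:
```python
from h import *
for n,c0,z in(('top1',148,.141),('top2',152,.106),('top3',152,.106)):
    src=open('h.py').read(); 
    import h; exec(src[src.index('def footx'):].replace('range(150,157)','range(%d,%d)'%(c0,c0+5)))
    footx(load(n),z)
```

```text
back,front,centre-from-pegs mm [ 28.2736061  -44.34097239] -8.033683144989011 width 72.61457849652848
back,front,centre-from-pegs mm [ 43.22886332 -29.21090675] 7.008978283420259 width 72.4397700706403
back,front,centre-from-pegs mm [ 41.83866803 -30.71970831] 5.559479857823844 width 72.5583763417033
```

Top2 shows the unit at the stop (+7.0 mm). The extra push slipped in the grip, and my retreat pulled the unit 1.45 mm forward again. I'll push it back to the stop, release in place and check.

```bash
sed -i 's/range(150,157)/range(152,157)/' h.py
python3 - <<'E'
from h import *
y=.086;u=np.array([np.cos(y),np.sin(y)]);p=np.array(monitor.sense()['position'])
g=env.movel([*(p[:2]+u*.0022),.1556],velocity=.01,frame=Q(y),guard=15);env.hold(.3); s=st('push %s'%g); footx(save('top','top4'))
E
```

```text
push False t 11.06 p [0.5793 0.1816 0.1564] F [-6.2 -2.3  9.9] M [-0.39  1.11 -0.  ] gap 0.41 gf 63.0
back,front,centre-from-pegs mm [ 43.41081013 -29.1708513 ] 7.119979413900548 width 72.58166142788852
```

Run:
```python
from h import *
p=np.array(monitor.sense()['position'])
env.release();env.hold(.2);st('rel')
env.movel([p[0],p[1],.27],velocity=.12);st('up')
env.reach([.45,-.12,.33],Q(.0));st()
d=save('top','top5');footx(d);a=save('side','side5')['frame'];b=d['frame']
A=cv2.resize(a[215:315,156:256],(400,400),interpolation=cv2.INTER_CUBIC)
B=cv2.resize(b[160:260,90:190],(400,400),interpolation=cv2.INTER_CUBIC)
cv2.imwrite('pics/c6.png',np.hstack([A,B])[:,:,::-1])
```

```text
rel t 11.86 p [0.5797 0.1816 0.1556] F [ 0.6 -0.6 -0.4] M [-0.01  0.04 -0.01] gap 1.002 gf 0.0
up t 12.96 p [0.579  0.1816 0.2692] F [-0.5 -0.3 -0.4] M [ 0.03 -0.   -0.01] gap 0.999 gf 0.0
 t 14.22 p [ 0.4504 -0.1195  0.3297] F [ 0.3 -0.7 -0.4] M [ 0.01  0.02 -0.01] gap 1.001 gf 0.0
back,front,centre-from-pegs mm [ 42.68800008 -29.69639303] 6.4958035274118515 width 72.38439311192339
```

View pics/c6.png

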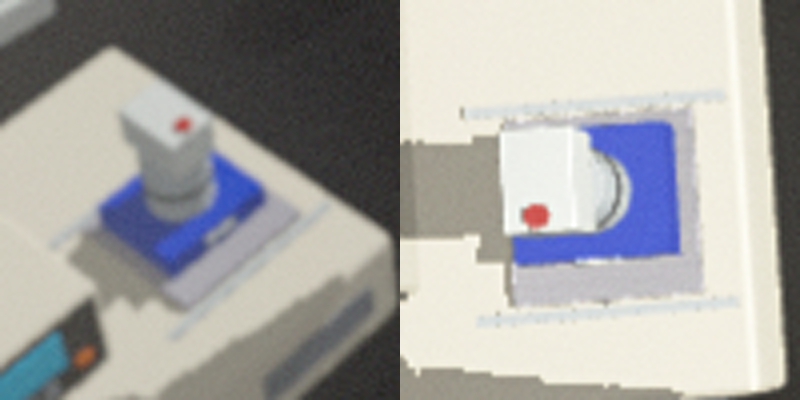

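Locked and upright, but it sits 0.5 mm forward of where it was while held. I'll nudge it gently with shut fingers against the front of the head to make sure it is at the stop.

Run:
```python
from h import *
y=.086;u=np.array([np.cos(y),np.sin(y)]);c=np.array([.5684,.1808])+u*.0065
env.close_gripper(30)
a=c-u*.065
env.reach([*a,.27],Q(y)); env.movel([*a,.162],velocity=.1,frame=Q(y)); env.hold(.2)
g=env.movel([*(c-u*.030),.162],velocity=.02,frame=Q(y),guard=5); s=st('nudge %s'%g); print((np.array(s['position'][:2])-c)@u*1000)
env.movel([*a,.162],velocity=.08); env.movel([*a,.28],velocity=.15)
env.reach([.45,-.12,.33],Q(.0)); env.release(); st(); footx(save('top','top6'))
```

```text
nudge True t 19.05 p [0.5396 0.1783 0.1616] F [-2.8 -0.8  1.8] M [-0.12  0.45 -0.01] gap 0.0 gf 1.4
-35.43573422781502
 t 22.45 p [ 0.45 -0.12  0.33] F [-0.1 -0.3  0.1] M [0.03 0.05 0.01] gap 0.999 gf 0.0
back,front,centre-from-pegs mm [ 42.75508171 -29.76160043] 6.496740638461494 width 72.51668213898799
```

It didn't move, so it is firmly at the stop (+6.5 mm, as specified).

```bash
python3 -c "
from h import *
print(job.hand_in())"
```

```text
the job is handed in; nothing more can be done
None
```

The blue dosing unit is mounted on the titrator: flush on the peg plate, slid back to the stop (6.5 mm behind the pegs, as specified), red dot facing the screen side and released; the job is handed in.

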